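# Test and reset the conveyor's stop button

### The job

Test the conveyor's emergency stop: press the red mushroom button straight in until it latches and stays down by itself, then push on one of its wings to twist it clockwise (seen from above) until it springs back up, let it turn back, and then press the blue reset button all the way in and let it come out again. Do it with the fingertips or the outside of the fingers, never gripping the red button; do not press the green start button, and leave everything else on the bench where it is.

Things in the scene. Friction and masses are not known exactly. Their poses are not given: they have to be found in the camera images.
- stop_face (a point): Centre of the flat top of the red mushroom button; z up. The head is a round dome 56 mm across (flat top 44 mm across), 27 mm tall, with white clockwise arrows, on a fixed yellow box 100 x 100 x 70 mm tall. The top is 115 mm above the bench when out and about 105 mm when latched. This point moves with the button, and its axes turn with it.
- stop_hub (a point): Point on the mushroom's axis, 15 mm below its top (mid-height of the wings). z up; y points along the wings, to the left wing; the axes turn with the head. Two opposite red wings, bars 14 mm wide and 16 mm tall, reach from the dome (28 mm from the axis) to 58 mm from the axis.
- wing_left (a point): Middle of the free part of one red wing, 45 mm from the axis along the head's +y, 15 mm below the top. It is 100 mm above the bench when the button is out and about 90 mm when latched; under a latched wing 12 mm stay free down to the yellow box. A clockwise twist moves it towards the head's +x. It moves with the button.
- wing_right (a point): The same point of the opposite wing, 45 mm from the axis along the head's -y. A clockwise twist moves it towards the head's -x.
- stop_push (a joint): How far the mushroom is pressed in, m: 0 out, 0.012 fully in. It is sprung (3 N at the start, 6 to 8 N to press it home, straight down). Pressed past about 0.011 it latches and, let go, stays at about 0.0095; only a twist frees it, and it then springs out to 0.
- stop_turn (a joint): Twist of the mushroom, rad, clockwise seen from above: 0 at rest, 0.8 at its stop. The latch lets go at about 0.4. A spring turns it back to 0 when let go (1 to 3 N on a wing, 45 mm from the axis, turns it).
- reset_top (a point): Centre of the top of the blue reset button, a cap 32 mm across in a black collar on a fixed grey box 80 x 80 x 60 mm tall; z up. Its top is 82 mm above the bench when out.
- reset (a joint): How far the blue button is pressed, m: 0 out, 0.006 fully in (5 N); it springs back.
- start_top (a point): Centre of the top of the green start button, otherwise the same as the blue one. Not to be pressed. The blue and the green box may stand either way round, left and right of the yellow one.
- start (a joint): How far the green button is pressed, m: 0 out, 0.006 fully in.
- washer_a: Loose steel washer lying flat, 60 mm across, 24 mm hole, 8 mm thick; origin at the centre of its underside. Leave alone.
- washer_b: Another such washer. Leave alone.
- hex_nut: Loose brass-coloured hexagon nut, 36 mm across flats, 18 mm tall; origin at the centre of its underside. Leave alone.
- blind_flange: Loose steel flange, 76 mm across, with a 44 mm raised boss, 22 mm tall in all; origin at the centre of its underside. Leave alone.
- wrench: Loose steel wrench, 170 mm long, lying flat along its x; origin under its middle. Leave alone.
- spray_can: Loose blue can with a pale metal top, 52 mm across, 100 mm tall, upright; origin at the centre of its underside. Leave alone.
- mug: Loose white mug, 76 mm across, 85 mm tall, upright, handle at its +y; origin at the centre of its underside. Leave alone.

How it is judged:
On the way, in this order (a step that is already met when the one before it is completed fails the run):
1. the red button is pressed in and, with the fingers off it, stays latched (value of joint stop_push above 0.008 m and contact force between the fingers and stop_turn below 0.3 N), for 0.2 s.
2. the red button is twisted free and has sprung out (value of joint stop_push below 0.002 m), for 0.1 s.
3. the blue reset button is pressed in (value of joint reset above 0.0045 m), for 0.05 s.
At the end, for the whole second after the job is handed in: The red button is out (within 2 mm) and turned back (within 0.1 rad), the blue and the green button are out (within 1.5 mm), and every loose thing is within 15 mm of where it stood (value of joint stop_push below 0.002 m and value of joint stop_turn below 0.1 rad and value of joint each of reset, start below 0.0015 m and distance of each of washer_a, washer_b, hex_nut, blind_flange, wrench, spray_can, mug from where it was at the start of the episode below 0.015 m); the robot touches nothing.
It fails at once if the green start button is pressed (over 2 mm) (value of joint start above 0.002 m).
It fails at once if the red button is gripped between the fingers (the grasp point in its head or wing while the fingers bear on it) ((distance between the grasp point and stop_hub below 0.016 m and contact force between the fingers and stop_turn above 1 N) or (distance between the grasp point and wing_left below 0.01 m and contact force between the fingers and stop_turn above 1 N) or (distance between the grasp point and wing_right below 0.01 m and contact force between the fingers and stop_turn above 1 N)).
It fails at once if a loose thing is lifted, carried or pushed more than 15 mm away (distance of any of washer_a, washer_b, hex_nut, blind_flange, wrench, spray_can, mug from where it was at the start of the episode above 0.015 m).
It also fails if it takes over 54 s, if anything falls off the work surface, if the arm or the gripper's body presses on something with over 40 N, if the wrist force passes 120 N, or if a joint passes its speed limit or range.

### The arm

A 6-joint arm with a two-finger parallel gripper is mounted at the origin on the work surface. World frame = base frame: x ahead of the robot, y to its left, z up, the work surface at z = 0. Lengths are in m, angles in rad, forces in N, time in s.
With the tool pointing down it reaches from about 0.375 to 0.9 m from the base axis. Payload 3.1 kg.
Tool frame: the origin (TCP) lies on the centre line of the jaws, within the pads' length; the fingertips stand 17 mm ahead of it and the grasp point (between the pads) lies 2 mm behind it; y points along the fingers, z is the direction in which the jaws open and shut, and the axes are right-handed (so a half turn about y gives the same grasp; the last joint's range is limited). The gripper opens to 85 mm and grips with 20 to 120 N. Pads are 22 mm wide; open, the fingers measure 114 mm over their backs; the gripper's body (76 mm by 85 mm) begins 54 mm behind the grasp point. The pads swing forward as they close: fully open they stand 13 mm farther back than shut.
Start: joints at [-1.371, 0.527, 1.433, -0, 1.181, -0.178], TCP at [0.231, -0.581, 0.218] pointing down, gripper open.
Joint ranges: [-3.08, 3.08], [-0.75, 2.2], [0.22, 2.44], [-1.43, 4.57], [0, 2.65], [-2.85, 2.85]. Speed limits (rad/s): [2.79, 2.79, 3.14, 3.14, 3.14, 3.14].

### API

Orientations are given as a unit quaternion [x, y, z, w].
In Python, from station import manip gives the robot as it stands.
- The arm moves only by the shell command python3 -m handwheel 'ROWS' [FORCE]. ROWS is JSON, one flat list of numbers, 7 for each row, row after row: the shift along the tool's x, y, z in cm, then the turn, a rotation vector about the tool's x, y, z in rad, then the finger opening in cm, from 0 to 8.54. A call has 1 to 10 rows; each row is the pose to reach, as a shift and turn from the pose commanded when the call began, along the tool's axes at that moment; what a row does not reach only later rows make up. A row lasts 1/12 s, in which the tool goes at most 41.7 mm and 7.16 degrees, less where a joint would pass 70% of its speed; a pose out of reach is approached as far as the arm can. A call with a gripper value outside its range is refused whole. The fingers move at their own pace and stop on an object; FORCE is the grip in N (left out, the last holds). Time passes only in rows, so rows that repeat a pose let the fingers close. It gives the time, the measured TCP pose, the force and the opening at its end, in the units of the state.
- manip.sense(): the state, without advancing time (a new reading comes with each control period).
- manip.snapshot(name): name is "scene" or "top"; returns a dict with "frame" (400x640x3 uint8, red, green, blue), "depth" (400x640 float32, m along the optical axis (not along the pixel's ray), 0 where there is no reading), "camera_matrix" (3x3 intrinsics, pixels), "rvec" (rotation vector, rad) and "tvec" (3), from world to camera coordinates, as OpenCV has them. Camera axes: x right, y down, z forward; pixel columns grow to the right and rows downward; lengths in m; the calibration is good to about 2 mm. A picture is of the moment at which its call begins.
- manip.sign_off(): hands the job in, once; it reports no verdict.
The state is a dict: "t": time; "q": joint angles; "qd": joint speeds; "tau": joint torques, N m; "tcp_pos": TCP position; "tool_rot": TCP orientation; "force": force on the tool from outside, world axes, zero at the start; "ft_torque": the same for the moment, N m; "finger_gap": opening from 0.0 (shut) to 1.0 (fully open).
Only numpy, scipy, OpenCV 4.12 (cv2) and the standard library are available. Lean on these libraries where they do the work, as an engineer would, in place of code of your own. Each camera call takes 0.05 s, during which the arm holds its last target.

## Working session

There is one attempt and no reset: what is moved stays moved. The work goes in short steps, Python scripts to look and compute and a shell command to move; the robot and the scene stay as the last step left them, time stands still between calls to the robot, and variables do not carry over. Pictures are saved under pics/ and viewed, and the job is handed in when it is done.

```bash
ls; mkdir -p pics; python3 - <<'E'
from station import manip
import cv2
s=manip.sense()
for k,v in s.items(): print(k,v)
for n in("scene","top"):
    d=manip.snapshot(n); cv2.imwrite(f"pics/{n}0.png",d["frame"][:,:,::-1])
    print(n,d["camera_matrix"],d["rvec"],d["tvec"])
E
```

```text
pics
t 0.0
q [-1.37150068e+00  5.28524643e-01  1.43389967e+00 -1.88810369e-05
  1.18138433e+00 -1.78493710e-01]
qd [-0.00029219 -0.00059665 -0.00116209  0.00013619  0.00067015  0.00168912]
tau [ 7.71147261e-04 -4.42341328e+01 -1.78023344e+01 -2.12710752e-04
  8.49362084e-03  5.07472731e-07]
tcp_pos [ 0.2304183  -0.58017711  0.21729856]
tool_rot [-0.13279255  0.6953115  -0.69374477  0.1327639 ]
force [ 1.59472891  0.50101137 -0.42802908]
ft_torque [-0.01733381 -0.01032708  0.01885958]
finger_gap 1.0029721068981123
scene [[440.17367801   0.         320.25347495]
 [  0.         440.17367801 196.92091604]
 [  0.           0.           1.        ]] [ 1.20643762  2.31620166 -0.99657   ] [ 0.31450241 -0.24738177  1.48267963]
top [[367.25056438   0.         319.94445111]
 [  0.         367.25056438 203.29949434]
 [  0.           0.           1.        ]] [ 2.13789637 -2.16385967  0.16044879] [0.00110618 0.5099777  0.95597203]
```

View pics/scene0.png

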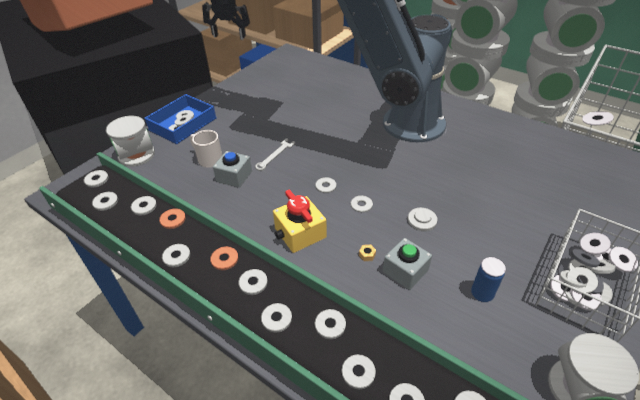

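View pics/top0.png

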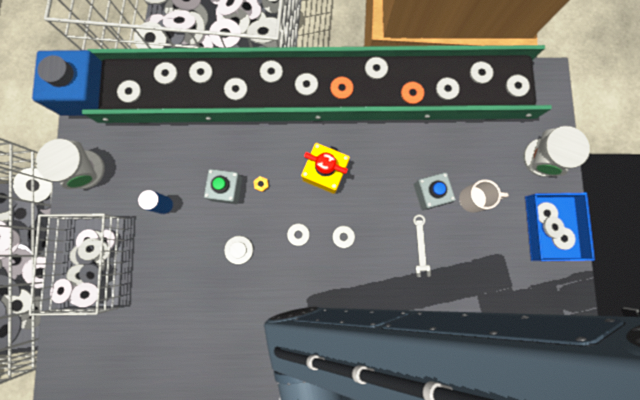

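The red button is at about (326,163) in the top view, with its wings running roughly left to right. Blue is at (438,188) with the mug beside it at (480,195), and green is at (219,184). Next I'll enlarge these and measure.

```bash
cat > h.py <<'E'
import numpy as np, cv2
from station import manip
def cam(n):
    d=manip.snapshot(n); R=cv2.Rodrigues(np.array(d["rvec"],float))[0]; d["R"]=R; d["t"]=np.array(d["tvec"],float).ravel(); return d
def cloud(d):
    K=d["camera_matrix"]; z=d["depth"]; v,u=np.mgrid[:400,:640]
    p=np.stack([(u-K[0,2])/K[0,0]*z,(v-K[1,2])/K[1,1]*z,z],-1)
    w=(p-d["t"])@d["R"]; w[z<=0]=np.nan; return w
def px_at_z(d,u,v,h):
    K=d["camera_matrix"]; r=d["R"].T@np.array([(u-K[0,2])/K[0,0],(v-K[1,2])/K[1,1],1]); c=-d["R"].T@d["t"]
    return c+r*(h-c[2])/r[2]
E
python3 - <<'E'
from h import *
d=cam("top");f=d["frame"][:,:,::-1]
a=cv2.resize(f[135:205,290:365],None,fx=8,fy=8,interpolation=cv2.INTER_CUBIC); cv2.imwrite("pics/t_red.png",a)
a=cv2.resize(f[160:225,410:515],None,fx=7,fy=7,interpolation=cv2.INTER_CUBIC); cv2.imwrite("pics/t_blue.png",a)
hsv=cv2.cvtColor(d["frame"],cv2.COLOR_RGB2HSV).astype(int);w=cloud(d);H,S,V=hsv[...,0],hsv[...,1],hsv[...,2]
u0=slice(300,355)
def rep(n,m):
    vv,uu=np.nonzero(m); print(n,m.sum(),uu.min(),uu.max(),vv.min(),vv.max(),uu.mean(),vv.mean(),np.nanmedian(w[m],0),np.nanmax(w[m][:,2]))
roi=np.zeros_like(H,bool);roi[130:215,290:365]=1
red=roi&((H<8)|(H>172))&(S>150)&(V>80); rep("red",red)
p=w[red];p=p[np.isfinite(p[:,2])]
print("z hist",np.histogram(p[:,2],bins=np.arange(.06,.13,.005)))
top=p[p[:,2]>.108];print("top",len(top),top.mean(0),top.min(0),top.max(0))
wg=p[(p[:,2]>.1)];c=wg[:,:2].mean(0)
ev,E=np.linalg.eigh(np.cov((wg[:,:2]-c).T));print("wing",c,E[:,1],np.degrees(np.arctan2(*E[::-1,1])),((wg[:,:2]-c)@E[:,1]).min(),((wg[:,:2]-c)@E[:,1]).max())
ye=roi&(H>20)&(H<35)&(S>150);rep("yel",ye)
r2=np.zeros_like(roi);r2[165:215,410:460]=1
b=r2&(H>100)&(H<130)&(S>150)&(V>60);rep("blue",b); pb=w[b];pb=pb[pb[:,2]>.077];print(pb.mean(0),pb.min(0),pb.max(0))
r2[:]=0;r2[165:205,200:240]=1
b=r2&(H>50)&(H<90)&(S>120);rep("green",b)
for u,v in[(484,196),(505,195),(155,201),(261,184),(344,237),(420,220)]: print(u,v,w[v,u])
E
```

```text
red 373 304 347 152 173 325.34316353887397 163.57372654155495 [ 0.6009434  -0.01863193  0.11156497] 0.11890140188808536
z hist (array([  0,   0,   4,   0,   0,   0,   0,   1,  16, 135, 145,  63,   0,
         0]), array([0.06 , 0.065, 0.07 , 0.075, 0.08 , 0.085, 0.09 , 0.095, 0.1  ,
       0.105, 0.11 , 0.115, 0.12 , 0.125, 0.13 ]))
top 267 [ 0.60254118 -0.0182005   0.11289556] [ 0.57891829 -0.07160833  0.10800121] [0.63188519 0.03463442 0.1189014 ]
wing [ 0.60141871 -0.01823628] [0.41463096 0.90998965] 65.50392126569373 -0.05631999580129583 0.058140232421309467
yel 978 301 349 143 192 324.0879345603272 169.59815950920245 [ 0.58499846 -0.01612394  0.06920818] 0.10965800701485123
blue 139 433 445 182 194 438.9280575539568 188.05755395683454 [ 0.53991351 -0.31464183  0.08134042] 0.08555239216521202
[ 0.53918395 -0.31349599  0.08177508] [ 0.52458887 -0.32817423  0.07753214] [ 0.553476   -0.29895694  0.08555239]
green 138 212 225 177 189 218.45652173913044 183.1231884057971 [0.55970674 0.25886601 0.08035366] 0.0867639792191083
484 196 [ 0.52959296 -0.46501722  0.00595955]
505 195 [ 0.52106249 -0.48953715  0.0726763 ]
155 201 [0.51135496 0.41079213 0.10122493]
261 184 [0.56864169 0.15754758 0.01715124]
344 237 [ 0.42025414 -0.07078815 -0.00120666]
420 220 [ 0.46492468 -0.28389371 -0.00068349]
```

View pics/t_red.png

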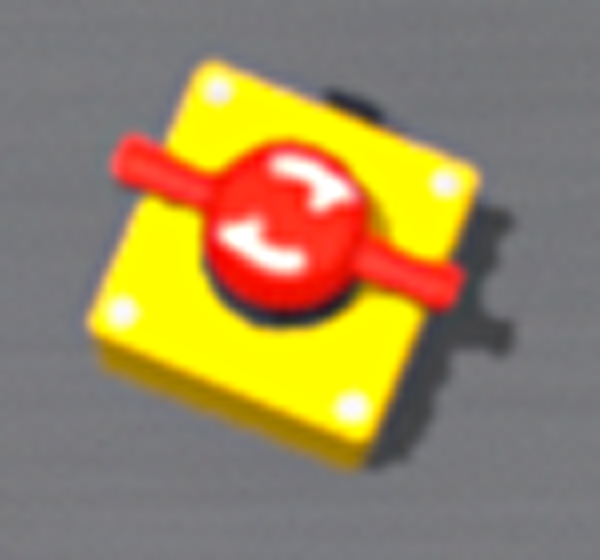

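View pics/t_blue.png

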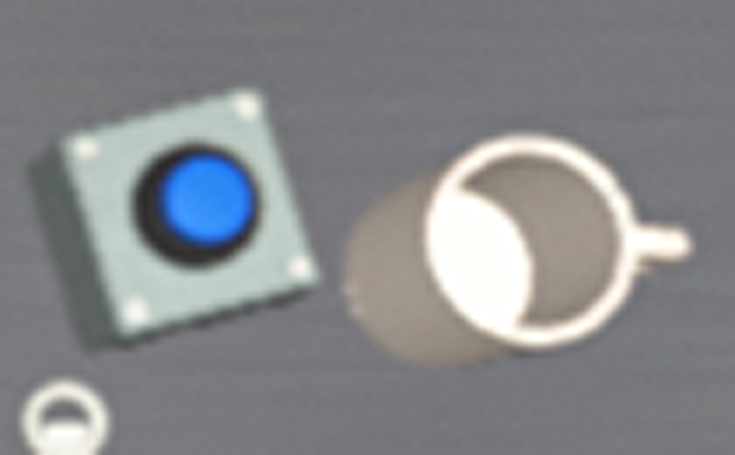

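```bash
python3 - <<'E'
from h import *
from scipy.spatial.transform import Rotation as R
s=manip.sense(); print(R.from_quat(s["tool_rot"]).as_matrix().round(3), s["tcp_pos"])
d=cam("scene");f=d["frame"][:,:,::-1]
cv2.imwrite("pics/s_red.png",cv2.resize(f[180:255,260:340],None,fx=7,fy=7,interpolation=cv2.INTER_CUBIC))
E
```

```text
[[-0.929 -0.     0.369]
 [-0.369  0.002 -0.929]
 [-0.    -1.    -0.002]] [ 0.23047872 -0.58034173  0.2175542 ]
```

Red axis is at about (0.602, -0.018) with the left wing direction (0.415, 0.91). Blue is at about (0.539, -0.314). I'll close the fingers, turn the tool 1 rad clockwise and move towards the stop.

```bash
python3 -m handwheel '[-27.6,0,-19.3,0,1.0,0,0, -27.6,0,-19.3,0,1.0,0,0, -27.6,0,-19.3,0,1.0,0,0, -27.6,0,-19.3,0,1.0,0,0, -27.6,0,-19.3,0,1.0,0,0, -27.6,0,-19.3,0,1.0,0,0, -27.6,0,-19.3,0,1.0,0,0, -27.6,0,-19.3,0,1.0,0,0, -27.6,0,-19.3,0,1.0,0,0, -27.6,0,-19.3,0,1.0,0,0]' 20
cat >> h.py <<'E'
from scipy.spatial.transform import Rotation as Rot
def st(*goals):
    s=manip.sense(); M=Rot.from_quat(s["tool_rot"]).as_matrix(); p=np.array(s["tcp_pos"])
    print("t",round(s["t"],2),"p",p.round(4),"F",np.round(s["force"],2),"gap",round(s["finger_gap"],3)); print(M.round(3))
    for g in goals: print(g,"shift cm",((np.array(g)-p)@M*100).round(2))
    return s
E
python3 -c "
from h import *
st((.602,-.018,.18))"
```

```text
t: 1.03
tcp_pos: [0.4172, -0.2958, 0.2182]
tool_rot: [0.215, 0.674, -0.673, -0.215]
force: [-0.7, 0.4, -0.8]
finger_gap: -0.0
t 1.03 p [ 0.4172 -0.2958  0.2182] F [-0.67  0.45 -0.79] gap -0.0
[[-0.815 -0.    -0.58 ]
 [ 0.58   0.002 -0.815]
 [ 0.001 -1.    -0.002]]
(0.602, -0.018, 0.18) shift cm [  1.04   3.87 -33.34]
```

```bash
python3 -m handwheel '[1.0,3.9,-33.3,0,0,0,0, 1.0,3.9,-33.3,0,0,0,0, 1.0,3.9,-33.3,0,0,0,0, 1.0,3.9,-33.3,0,0,0,0, 1.0,3.9,-33.3,0,0,0,0, 1.0,3.9,-33.3,0,0,0,0, 1.0,3.9,-33.3,0,0,0,0, 1.0,3.9,-33.3,0,0,0,0, 1.0,3.9,-33.3,0,0,0,0, 1.0,3.9,-33.3,0,0,0,0]'
python3 - <<'E'
from h import *
st((.602,-.018,.135))
d=cam("scene");f=d["frame"][:,:,::-1]
cv2.imwrite("pics/s1.png",cv2.resize(f[130:260,220:380],None,fx=4,fy=4,interpolation=cv2.INTER_CUBIC))
d=cam("top");f=d["frame"][:,:,::-1]
cv2.imwrite("pics/t1.png",cv2.resize(f[110:240,250:410],None,fx=4,fy=4,interpolation=cv2.INTER_CUBIC))
E
```

```text
t: 1.87
tcp_pos: [0.6026, -0.0221, 0.1785]
tool_rot: [-0.215, -0.673, 0.674, 0.215]
force: [-0.8, -0.6, 0.2]
finger_gap: -0.002
t 1.87 p [ 0.6026 -0.0221  0.1785] F [-0.8  -0.6   0.16] gap -0.002
[[-0.815 -0.001 -0.579]
 [ 0.579 -0.    -0.815]
 [ 0.    -1.     0.001]]
(0.602, -0.018, 0.135) shift cm [ 0.29  4.35 -0.3 ]
```

View pics/s1.png

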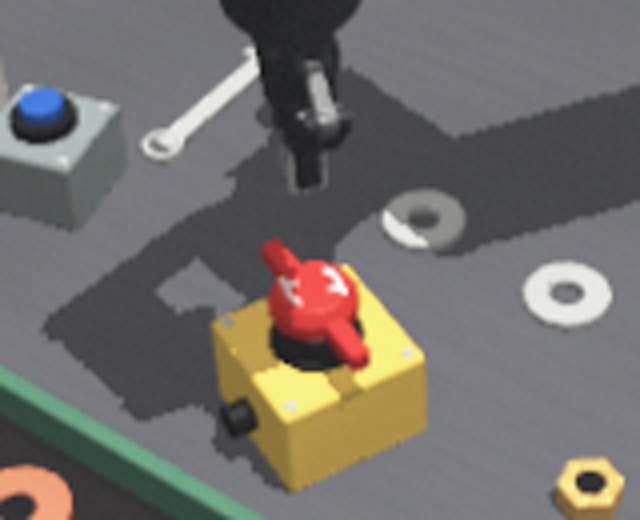

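The closed fingertips are above the red button, at about (308,185) in the crop with the dome at (315,298). I'll descend to just above it.

```bash
python3 -m handwheel '[0.2,2,-0.2,0,0,0,0, 0.2,3.6,-0.2,0,0,0,0, 0.2,3.6,-0.2,0,0,0,0, 0.2,3.6,-0.2,0,0,0,0]'
python3 -c "
from h import *
st((.602,-.018,.12))"
```

```text
t: 2.3
tcp_pos: [0.6002, -0.0223, 0.1429]
tool_rot: [-0.216, -0.673, 0.673, 0.218]
force: [0.3, -0.1, 0.9]
finger_gap: 0.001
t 2.3 p [ 0.6002 -0.0223  0.1429] F [ 0.28 -0.13  0.9 ] gap 0.001
[[-0.811 -0.002 -0.585]
 [ 0.585  0.    -0.811]
 [ 0.002 -1.     0.001]]
(0.602, -0.018, 0.12) shift cm [ 0.1   2.29 -0.45]
```

```bash
python3 -m handwheel '[0.1,0.6,-0.3,0,0,0,0, 0.1,1.1,-0.3,0,0,0,0, 0.1,1.4,-0.3,0,0,0,0, 0.1,1.7,-0.3,0,0,0,0, 0.1,1.7,-0.3,0,0,0,0]'
python3 -c "
from h import *
st((.602,-.018,.12))"
```

```text
t: 2.72
tcp_pos: [0.602, -0.0174, 0.1259]
tool_rot: [-0.216, -0.673, 0.673, 0.217]
force: [-0.3, 0.6, 0.4]
finger_gap: 0.001
t 2.72 p [ 0.602  -0.0174  0.1259] F [-0.3   0.57  0.41] gap 0.001
[[-0.813 -0.001 -0.583]
 [ 0.583  0.    -0.813]
 [ 0.001 -1.     0.   ]]
(0.602, -0.018, 0.12) shift cm [-0.03  0.59  0.05]
```

```bash
python3 -m handwheel '[0,0.2,0,0,0,0,0, 0,0.4,0,0,0,0,0, 0,0.6,0,0,0,0,0, 0,0.6,0,0,0,0,0]'
python3 - <<'E'
from h import *
st((.602,-.018,.12))
d=cam("scene");f=d["frame"][:,:,::-1]
cv2.imwrite("pics/s2.png",cv2.resize(f[140:250,240:350],None,fx=5,fy=5,interpolation=cv2.INTER_CUBIC))
E
```

```text
t: 3.05
tcp_pos: [0.6021, -0.0174, 0.1199]
tool_rot: [-0.216, -0.673, 0.673, 0.217]
force: [0.2, 0.3, 0.2]
finger_gap: 0.008
t 3.05 p [ 0.6021 -0.0174  0.1199] F [0.18 0.25 0.17] gap 0.008
[[-0.813 -0.001 -0.583]
 [ 0.583  0.    -0.813]
 [ 0.001 -1.     0.   ]]
(0.602, -0.018, 0.12) shift cm [-0.03 -0.01  0.06]
```

View pics/s2.png

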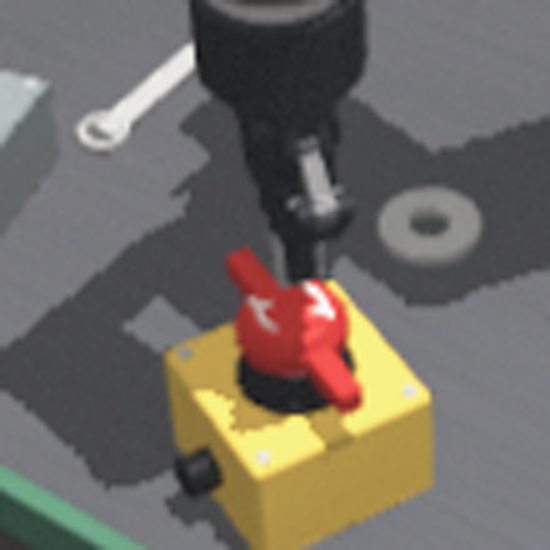

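The fingers look as if they may be standing short of, or behind, the dome. I'll check with depth.

```bash
python3 - <<'E'
from h import *
for n,roi in(("scene",(185,260,270,335)),("top",(130,205,290,370))):
    d=cam(n);w=cloud(d);hsv=cv2.cvtColor(d["frame"],cv2.COLOR_RGB2HSV).astype(int);H,S,V=hsv[...,0],hsv[...,1],hsv[...,2]
    m=np.zeros(H.shape,bool);m[roi[0]:roi[1],roi[2]:roi[3]]=1
    red=m&((H<8)|(H>172))&(S>150)&(V>60);p=w[red];p=p[np.isfinite(p[:,0])]
    print(n,"red",len(p),np.median(p,0),p.min(0),p.max(0)); t=p[p[:,2]>.11];print(" z>.11",t.mean(0) if len(t) else 0,len(t),t.min(0),t.max(0))
    f=np.isfinite(w[...,0])&m&(S<110)&(w[...,2]>.095)&(w[...,2]<.19)
    q=w[f]
    for a in np.arange(.095,.19,.01):
        k=q[(q[:,2]>=a)&(q[:,2]<a+.01)]
        if len(k):print("  fing z",round(a,3),len(k),k.min(0).round(3),k.max(0).round(3))
E
```

```text
scene red 373 [ 0.61891846 -0.00832995  0.10914346] [ 0.58240012 -0.06964815  0.07106686] [0.63427511 0.03617863 0.12041878]
 z>.11 [ 0.61286854 -0.01254506  0.11462044] 164 [ 0.58557289 -0.05276077  0.11009899] [0.63231489 0.02843963 0.12041878]
  fing z 0.095 47 [0.748 0.011 0.095] [0.76  0.057 0.1  ]
  fing z 0.105 19 [ 0.58  -0.072  0.107] [0.624 0.001 0.115]
  fing z 0.115 33 [ 0.589 -0.035  0.115] [0.623 0.001 0.12 ]
  fing z 0.125 3 [ 0.598 -0.014  0.134] [ 0.606 -0.009  0.134]
  fing z 0.135 18 [ 0.596 -0.028  0.135] [ 0.613 -0.005  0.145]
  fing z 0.145 32 [ 0.598 -0.025  0.146] [ 0.615 -0.001  0.155]
  fing z 0.155 27 [ 0.598 -0.026  0.156] [ 0.616 -0.002  0.164]
  fing z 0.165 4 [ 0.606 -0.023  0.165] [ 0.618 -0.003  0.175]
  fing z 0.175 9 [ 0.611 -0.012  0.181] [0.629 0.013 0.183]
  fing z 0.185 4 [ 0.62  -0.004  0.185] [0.632 0.008 0.188]
  return _methods._mean(a, axis=axis, dtype=dtype,
  ret = um.true_divide(
Traceback (most recent call last):
ValueError: zero-size array to reduction operation minimum which has no identity
```

```bash
python3 - <<'E'
from h import *
d=cam("scene");f=d["frame"][:,:,::-1]
cv2.imwrite("pics/s3.png",cv2.resize(f[180:220,275:325],None,fx=14,fy=14,interpolation=cv2.INTER_NEAREST))
E
```

```text
(no output)
```

View pics/s3.png

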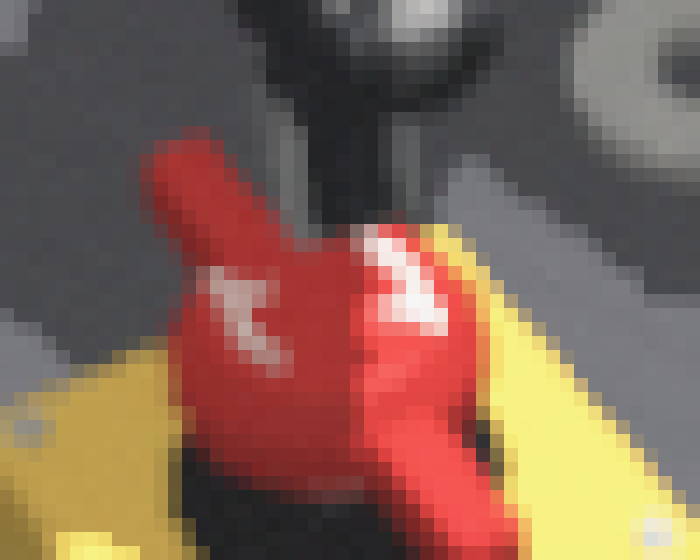

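```bash
python3 - <<'E'
from h import *
d=cam("scene");w=cloud(d)
for u in (296,299,302,305):
    for v in range(186,204,1): print(u,v,w[v,u].round(3),d["frame"][v,u])
E
```

```text
296 186 [ 0.625 -0.005  0.185] [40 40 43]
296 187 [ 0.626 -0.004  0.183] [37 38 41]
296 188 [ 0.627 -0.004  0.182] [45 46 48]
296 189 [ 0.61  -0.018  0.158] [70 69 71]
296 190 [ 0.611 -0.018  0.155] [89 89 90]
296 191 [ 0.612 -0.018  0.153] [94 95 95]
296 192 [ 0.61  -0.019  0.148] [94 94 95]
296 193 [ 0.614 -0.016  0.149] [94 95 94]
296 194 [ 0.61  -0.02   0.141] [96 96 96]
296 195 [ 0.613 -0.017  0.141] [98 98 98]
296 196 [ 0.614 -0.017  0.139] [101 102 101]
296 197 [ 0.599 -0.03   0.117] [134  85  83]
296 198 [ 0.601 -0.029  0.115] [160  56  54]
296 199 [ 0.604 -0.026  0.117] [167  53  51]
296 200 [ 0.608 -0.023  0.117] [166  51  48]
296 201 [ 0.609 -0.023  0.115] [166  52  49]
296 202 [ 0.611 -0.021  0.114] [166  53  50]
296 203 [ 0.615 -0.018  0.115] [166  52  50]
299 186 [0.642 0.018 0.21 ] [36 38 40]
299 187 [0.636 0.013 0.2  ] [35 36 37]
299 188 [0.631 0.008 0.191] [36 36 38]
299 189 [ 0.611 -0.008  0.164] [36 39 41]
299 190 [ 0.61  -0.01   0.158] [40 41 43]
299 191 [ 0.613 -0.008  0.159] [35 36 39]
299 192 [ 0.613 -0.007  0.157] [37 39 41]
299 193 [ 0.61  -0.011  0.149] [39 
[... 1295 characters left out ...]
 49]
305 188 [ 0.465 -0.109  0.002] [62 63 66]
305 189 [ 0.467 -0.107  0.001] [74 73 76]
305 190 [ 0.47  -0.105  0.001] [71 72 74]
305 191 [ 0.474 -0.103  0.001] [73 74 76]
305 192 [ 0.474 -0.103 -0.003] [74 74 78]
305 193 [ 0.481 -0.097  0.002] [74 73 77]
305 194 [ 0.481 -0.097 -0.002] [84 85 88]
305 195 [ 0.489 -0.091  0.004] [80 80 85]
305 196 [ 0.547 -0.044  0.071] [191 162  90]
305 197 [ 0.585 -0.014  0.114] [239 155  93]
305 198 [ 0.588 -0.011  0.115] [244  95  85]
305 199 [ 0.59  -0.01   0.114] [246 145 139]
305 200 [ 0.594 -0.006  0.115] [246 210 205]
305 201 [ 0.599 -0.003  0.118] [247 243 244]
305 202 [ 0.6   -0.002  0.116] [246 242 241]
305 203 [ 0.602 -0.     0.115] [244 177 170]
```

```bash
python3 - <<'E'
from h import *
d=cam("scene");f=d["frame"][:,:,::-1];w=cloud(d)
cv2.imwrite("pics/s4.png",cv2.resize(f[60:240,230:370],None,fx=4,fy=4,interpolation=cv2.INTER_CUBIC)[:600])
print(px_at_z(d,297,177,.16),px_at_z(d,297,177,.175))
for v in range(100,198,4):
    r=w[v,270:335]; k=(r[:,2]>.12)
    print(v,np.nonzero(k)[0][[0,-1]]+270 if k.any() else None, r[k].mean(0).round(3), r[k][:,2].min().round(3), r[k].max(0).round(3))
K=d["camera_matrix"]
for z in(.103,.12,.135,.15,.176,.2):
    pc=d["R"]@np.array([.602,-.0175,z])+d["t"]; print(z,(K@pc/pc[2])[:2].round(1),pc[2].round(3))
s=manip.sense();print(s["q"])
E
```

```text
[ 0.57724423 -0.04064606  0.16      ] [ 0.59030866 -0.02957239  0.175     ]
100 [274 322] [0.628 0.018 0.417] 0.393 [0.653 0.045 0.433]
104 [275 319] [0.63  0.016 0.409] 0.393 [0.653 0.043 0.425]
108 [276 315] [0.633 0.015 0.401] 0.386 [0.65  0.041 0.415]
112 [277 310] [0.631 0.008 0.389] 0.374 [0.642 0.036 0.403]
116 [277 309] [ 0.623 -0.001  0.372] 0.361 [0.635 0.017 0.379]
120 [277 311] [ 0.621 -0.001  0.362] 0.343 [0.636 0.016 0.371]
124 [277 311] [0.623 0.    0.354] 0.337 [0.637 0.017 0.367]
128 [278 311] [ 0.622 -0.     0.343] 0.328 [0.637 0.018 0.35 ]
132 [278 311] [ 0.622 -0.     0.334] 0.308 [0.639 0.018 0.341]
136 [277 312] [ 0.621 -0.002  0.322] 0.305 [0.638 0.017 0.331]
140 [278 312] [ 0.621 -0.002  0.312] 0.297 [0.634 0.019 0.321]
144 [278 312] [ 0.623 -0.     0.304] 0.29 [0.641 0.019 0.309]
148 [279 313] [0.623 0.002 0.295] 0.27 [0.64  0.02  0.303]
152 [279 312] [0.625 0.001 0.285] 0.268 [0.64  0.021 0.292]
156 [281 310] [0.627 0.001 0.276] 0.267 [0.638 0.02  0.281]
160 [286 306] [0.629 0.004 0.267] 0.262 [0.64  0.017 0.27 ]
164 [288 307] [ 0.619 -0.001  0.248] 0.228 [0.629 0.017 0.258]
168 [289 307] [0.622 0.002 0.24 ] 0.213 [0.631 0.022 0.248]
172 [289 306] [0.623 0.001 0.228] 0.203 [0.633 0.019 0.242]
176 [291 306] [0.622 0.003 0.217] 0.202 [0.632 0.026 0.233]
180 [292 310] [0.628 0.013 0.215] 0.179 [0.641 0.037 0.23 ]
184 [293 309] [0.632 0.016 0.208] 0.165 [0.647 0.032 0.224]
188 [294 303] [ 0.619 -0.003  0.175] 0.156 [0.634 0.008 0.193]
192 [294 304] [ 0.609 -0.011  0.151] 0.142 [ 0.614 -0.003  0.155]
196 [296 300] [ 0.609 -0.015  0.137] 0.133 [ 0.613 -0.011  0.142]
0.103 [299.6 203.7] 1.07
0.12 [299.3 198.7] 1.058
0.135 [298.9 194.2] 1.047
0.15 [298.6 189.6] 1.037
0.176 [298.  181.4] 1.019
0.2 [297.5 173.5] 1.002
[-2.14257913e-01  6.21018958e-01  1.57702314e+00 -2.97921096e-05
  9.43275020e-01  1.97873651e+00]
```

View pics/s4.png

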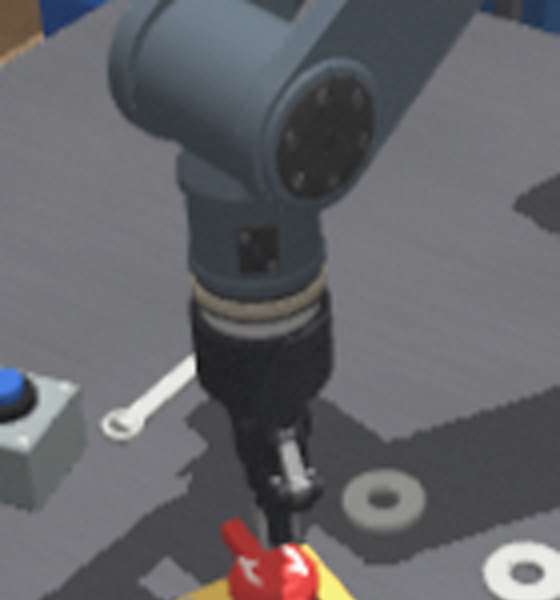

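```bash
python3 - <<'E'
from h import *
d=cam("scene");K=d["camera_matrix"]
z=np.array([.369,-.929,0])
for h in(.20,.2175,.23,.25,.27,.29):
    for s in(-.05,0,.05):
        pc=d["R"]@(np.array([.2305,-.5803,h])+s*z)+d["t"]; print(h,s,(K@pc/pc[2])[:2].round(1))
f=cv2.imread("pics/scene0.png");cv2.imwrite("pics/s0c.png",cv2.resize(f[0:60,190:270],None,fx=9,fy=9,interpolation=cv2.INTER_CUBIC))
E
```

```text
0.2 -0.05 [245.2  51.4]
0.2 0 [231.1  50. ]
0.2 0.05 [217.   48.6]
0.2175 -0.05 [244.5  46.3]
0.2175 0 [230.2  44.9]
0.2175 0.05 [216.1  43.6]
0.23 -0.05 [244.   42.6]
0.23 0 [229.6  41.2]
0.23 0.05 [215.4  39.9]
0.25 -0.05 [243.1  36.6]
0.25 0 [228.6  35.3]
0.25 0.05 [214.3  34. ]
0.27 -0.05 [242.3  30.5]
0.27 0 [227.6  29.2]
0.27 0.05 [213.1  27.9]
0.29 -0.05 [241.4  24.3]
0.29 0 [226.6  23. ]
0.29 0.05 [212.   21.7]
```

View pics/s0c.png

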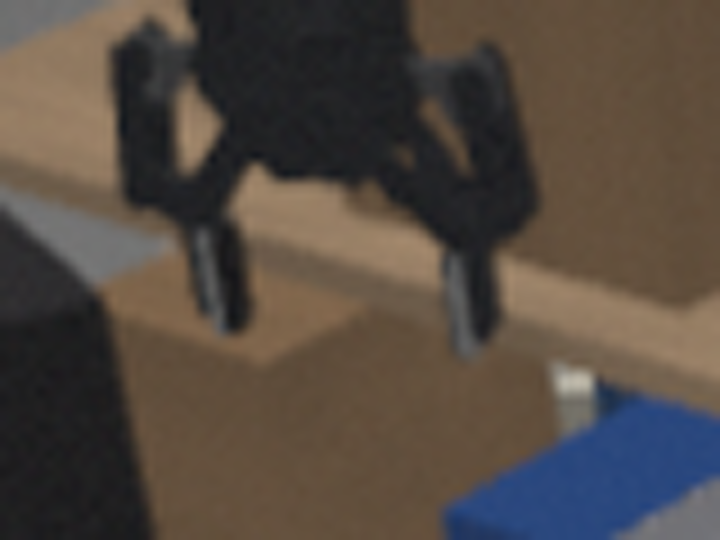

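The pictures put the fingertips about 15 mm above the reported TCP when closed and about 24 mm above it when open, instead of 17 mm ahead of it. So the reported z is roughly 30 mm too low compared with the camera world. I'll press about 10 mm off the axis, which keeps me clear of the grip rule either way, and find contact by force.

```bash
python3 -m handwheel '[1.0,0.5,0.2,0,0,0,0, 1.0,1.0,0.2,0,0,0,0, 1.0,1.4,0.2,0,0,0,0, 1.0,1.6,0.2,0,0,0,0]'
python3 -m handwheel '[0,0.2,0,0,0,0,0, 0,0.4,0,0,0,0,0, 0,0.4,0,0,0,0,0]'
python3 -m handwheel '[0,0.2,0,0,0,0,0, 0,0.4,0,0,0,0,0, 0,0.4,0,0,0,0,0]'
```

```text
t: 3.73
tcp_pos: [0.593, -0.0133, 0.1037]
tool_rot: [-0.216, -0.673, 0.673, 0.217]
force: [-0.4, 0.5, 0.1]
finger_gap: 0.004
t: 3.98
tcp_pos: [0.5934, -0.0134, 0.1002]
tool_rot: [0.217, 0.673, -0.673, -0.216]
force: [-0.3, 0.3, 2.5]
finger_gap: -0.003
t: 4.23
tcp_pos: [0.5934, -0.0134, 0.0964]
tool_rot: [0.217, 0.673, -0.673, -0.216]
force: [-1.2, 0.2, 4.0]
finger_gap: -0.0
```

Contact came at a reported z of about 0.101, as the pictures predicted. Now I'll press it home.

```bash
python3 -m handwheel '[0,0.2,0,0,0,0,0, 0,0.4,0,0,0,0,0, 0,0.6,0,0,0,0,0, 0,0.6,0,0,0,0,0]'
python3 -m handwheel '[0,0.1,0,0,0,0,0, 0,0.2,0,0,0,0,0, 0,0.2,0,0,0,0,0]'
```

```text
t: 4.57
tcp_pos: [0.5934, -0.0134, 0.0902]
tool_rot: [0.217, 0.673, -0.673, -0.216]
force: [-0.7, -0.6, 4.9]
finger_gap: 0.001
t: 4.82
tcp_pos: [0.5934, -0.0133, 0.0899]
tool_rot: [-0.217, -0.673, 0.673, 0.216]
force: [-2.1, 0.1, 12.6]
finger_gap: -0.003
```

It has bottomed at 12.6 N. I'll lift off and check.

```bash
python3 -m handwheel '[0,-1,0,0,0,0,0, 0,-3,0,0,0,0,0, 0,-4,0,0,0,0,0, 0,-4,0,0,0,0,0, 0,-4,0,0,0,0,0]'
python3 - <<'E'
from h import *
st()
for n,roi in(("scene",(185,260,270,335)),):
    d=cam(n);w=cloud(d);hsv=cv2.cvtColor(d["frame"],cv2.COLOR_RGB2HSV).astype(int);H,S,V=hsv[...,0],hsv[...,1],hsv[...,2]
    m=np.zeros(H.shape,bool);m[roi[0]:roi[1],roi[2]:roi[3]]=1
    red=m&((H<8)|(H>172))&(S>150)&(V>60);p=w[red];p=p[np.isfinite(p[:,0])]
    hi=np.percentile(p[:,2],90);print("red top z",hi);wg=p[:,:2]
    c=wg.mean(0);ev,E=np.linalg.eigh(np.cov((wg-c).T));print(c,E[:,1])
cv2.imwrite("pics/s5.png",cv2.resize(d["frame"][140:250,240:350,::-1],None,fx=5,fy=5,interpolation=cv2.INTER_CUBIC))
E
```

```text
t: 5.23
tcp_pos: [0.5932, -0.0132, 0.1285]
tool_rot: [0.217, 0.673, -0.673, -0.216]
force: [0.7, -0.1, -1.0]
finger_gap: 0.003
t 5.23 p [ 0.5932 -0.0132  0.1285] F [ 0.7  -0.11 -0.97] gap 0.003
[[-0.813  0.001 -0.583]
 [ 0.583 -0.    -0.813]
 [-0.001 -1.    -0.   ]]
red top z 0.10665060951820994
[ 0.6147359  -0.01148519] [0.37000073 0.92903146]
```

View pics/s5.png

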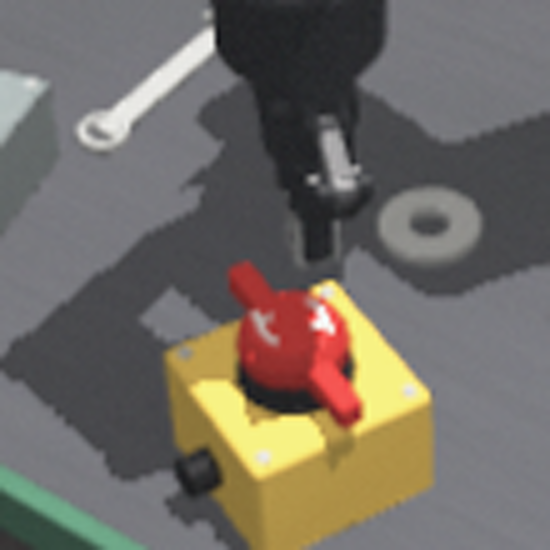

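It has latched, with the top at about 0.106. Next I'll go to the near side of the left wing.

```bash
python3 -c "
from h import *
st((.589,.0375,.1285),(.589,.0375,.068))"
```

```text
t 5.28 p [ 0.5926 -0.0132  0.1278] F [-0.79 -0.35  1.01] gap 0.002
[[-0.813 -0.001 -0.583]
 [ 0.583  0.    -0.813]
 [ 0.001 -1.     0.   ]]
(0.589, 0.0375, 0.1285) shift cm [ 3.25 -0.07 -3.9 ]
(0.589, 0.0375, 0.068) shift cm [ 3.24  5.98 -3.91]
```

```bash
python3 -m handwheel '[3.2,0,-3.9,0,0,0,0, 3.2,0,-3.9,0,0,0,0, 3.2,0,-3.9,0,0,0,0, 3.2,2,-3.9,0,0,0,0, 3.2,4,-3.9,0,0,0,0, 3.2,5.5,-3.9,0,0,0,0, 3.2,6.0,-3.9,0,0,0,0, 3.2,6.0,-3.9,0,0,0,0]'
python3 - <<'E'
from h import *
st((.6206,.023,.068))
d=cam("scene")
cv2.imwrite("pics/s6.png",cv2.resize(d["frame"][140:250,240:350,::-1],None,fx=5,fy=5,interpolation=cv2.INTER_CUBIC))
E
```

```text
t: 5.95
tcp_pos: [0.5884, 0.0366, 0.0663]
tool_rot: [-0.215, -0.673, 0.674, 0.218]
force: [-0.1, -0.1, -0.7]
finger_gap: 0.002
t 5.95 p [0.5884 0.0366 0.0663] F [-0.05 -0.1  -0.75] gap 0.002
[[-0.812 -0.004 -0.583]
 [ 0.583  0.    -0.812]
 [ 0.004 -1.     0.002]]
(0.6206, 0.023, 0.068) shift cm [-3.41 -0.18 -0.78]
```

View pics/s6.png

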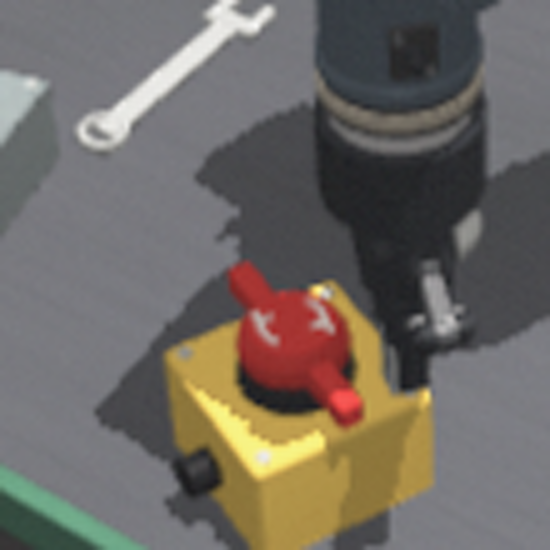

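```bash
python3 -m handwheel '[-0.8,0,-0.25,0,0,0,0, -1.4,0,-0.45,0,0,0,0, -1.8,0,-0.6,0,0,0,0, -2.2,0,-0.7,0,0,0,0, -2.5,0,-0.8,0,0,0,0, -2.5,0,-0.8,0,0,0,0]'
python3 -m handwheel '[-0.3,0,-0.1,0,0,0,0, -0.6,0,-0.2,0,0,0,0, -0.9,0,-0.3,0,0,0,0, -0.9,0,-0.3,0,0,0,0]'
python3 - <<'E'
from h import *
st()
d=cam("scene")
cv2.imwrite("pics/s7.png",cv2.resize(d["frame"][140:250,240:350,::-1],None,fx=5,fy=5,interpolation=cv2.INTER_CUBIC))
E
```

```text
t: 6.5
tcp_pos: [0.6157, 0.0287, 0.0687]
tool_rot: [0.217, 0.673, -0.673, -0.216]
force: [-1.1, -0.0, 0.6]
finger_gap: 0.001
t: 6.83
tcp_pos: [0.6245, 0.0261, 0.0683]
tool_rot: [0.217, 0.673, -0.673, -0.216]
force: [-0.0, 0.7, 0.7]
finger_gap: -0.001
t 6.83 p [0.6245 0.0261 0.0683] F [-0.01  0.75  0.71] gap -0.001
[[-0.813  0.001 -0.583]
 [ 0.583  0.    -0.813]
 [-0.001 -1.    -0.   ]]
```

View pics/s7.png

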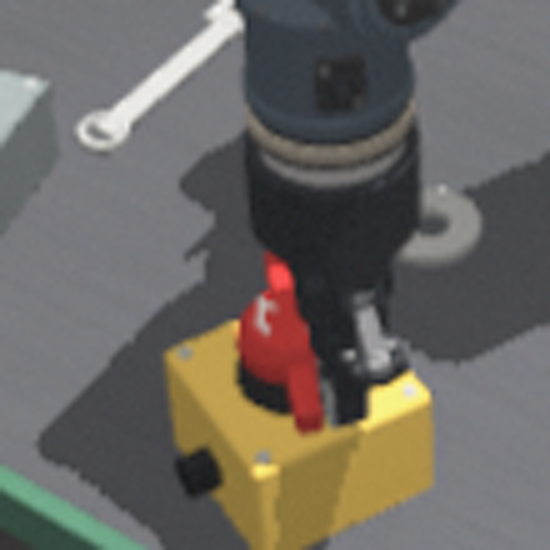

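The wing is turning. I'll push farther until it frees.

```bash
python3 -m handwheel '[-0.3,0,-0.1,0,0,0,0, -0.6,0,-0.2,0,0,0,0, -0.9,0,-0.25,0,0,0,0, -0.9,0,-0.25,0,0,0,0]'
python3 - <<'E'
from h import *
st()
d=cam("scene");w=cloud(d);hsv=cv2.cvtColor(d["frame"],cv2.COLOR_RGB2HSV).astype(int);H,S,V=hsv[...,0],hsv[...,1],hsv[...,2]
m=np.zeros(H.shape,bool);m[185:260,270:335]=1
red=m&((H<8)|(H>172))&(S>150)&(V>60);print(np.nanpercentile(w[red][:,2],[50,90]))
cv2.imwrite("pics/s8.png",cv2.resize(d["frame"][140:250,240:350,::-1],None,fx=5,fy=5,interpolation=cv2.INTER_CUBIC))
E
```

```text
t: 7.22
tcp_pos: [0.6331, 0.0228, 0.0681]
tool_rot: [0.217, 0.673, -0.673, -0.216]
force: [-2.6, 1.9, -1.0]
finger_gap: 0.003
t 7.22 p [0.6331 0.0228 0.0681] F [-2.6   1.89 -0.96] gap 0.003
[[-0.812  0.    -0.583]
 [ 0.583  0.    -0.812]
 [-0.    -1.    -0.   ]]
[0.10946516 0.11510344]
```

View pics/s8.png

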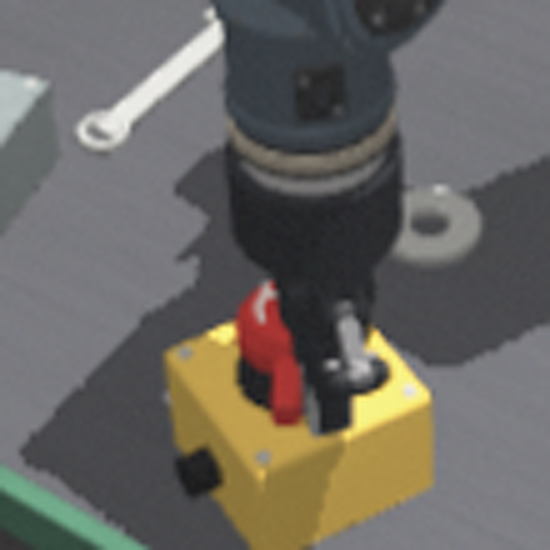

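It has sprung out, with the top back at 0.115. I'll retreat along the same path, then rise.

```bash
python3 -m handwheel '[0.4,0,0.1,0,0,0,0, 0.9,0,0.3,0,0,0,0, 1.6,0,0.5,0,0,0,0, 2.4,0,0.7,0,0,0,0, 3.4,0,1.0,0,0,0,0, 4.3,0,1.3,0,0,0,0, 4.3,0,1.3,0,0,0,0, 4.3,-4,1.3,0,0,0,0, 4.3,-8,1.3,0,0,0,0, 4.3,-8,1.3,0,0,0,0]'
python3 - <<'E'
from h import *
st((.539,-.314,.14))
d=cam("scene");w=cloud(d);hsv=cv2.cvtColor(d["frame"],cv2.COLOR_RGB2HSV).astype(int);H,S,V=hsv[...,0],hsv[...,1],hsv[...,2]
m=np.zeros(H.shape,bool);m[185:260,270:335]=1
red=m&((H<8)|(H>172))&(S>150)&(V>60);print(np.nanpercentile(w[red][:,2],[50,90]))
cv2.imwrite("pics/s9.png",cv2.resize(d["frame"][140:250,200:350,::-1],None,fx=5,fy=5,interpolation=cv2.INTER_CUBIC))
b=(H>100)&(H<130)&(S>150)&(V>60);b[:, :215]=0;b[:,250:]=0;b[:145]=0;b[175:]=0
p=w[b];print("blue",len(p),np.nanmedian(p,0),np.nanmin(p,0),np.nanmax(p,0))
E
```

```text
t: 8.1
tcp_pos: [0.5957, 0.0368, 0.1553]
tool_rot: [0.222, 0.674, -0.672, -0.211]
force: [1.8, 0.1, 1.6]
finger_gap: 0.0
t 8.1 p [0.5957 0.0368 0.1553] F [1.83 0.07 1.56] gap 0.0
[[-0.813  0.015 -0.582]
 [ 0.583 -0.002 -0.813]
 [-0.014 -1.    -0.007]]
(0.539, -0.314, 0.14) shift cm [-15.8    1.52  31.83]
[0.10977474 0.11643725]
blue 71 [ 0.54565207 -0.30974719  0.08205749] [ 0.5305895  -0.32464246  0.07276679] [ 0.55680685 -0.29781607  0.08439225]
```

View pics/s9.png

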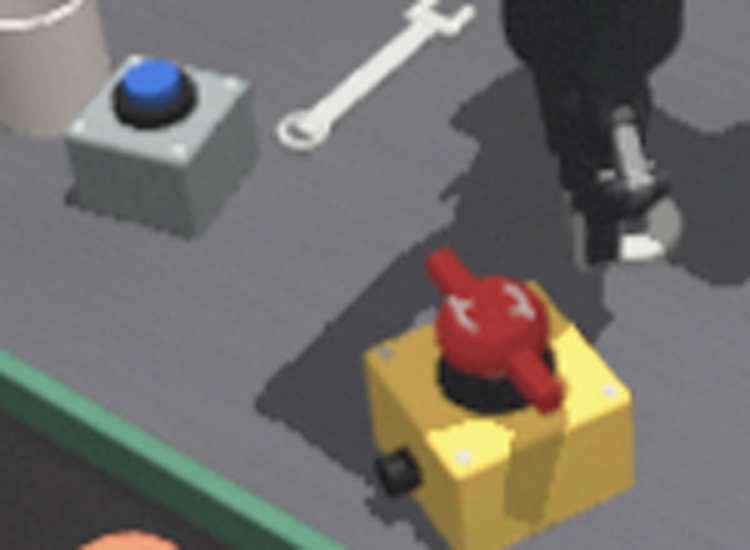

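The red button is out and turned back. Now to blue.

```bash
python3 -m handwheel '[-15.8,0,31.8,0,0,0,0, -15.8,0,31.8,0,0,0,0, -15.8,0,31.8,0,0,0,0, -15.8,0,31.8,0,0,0,0, -15.8,0,31.8,0,0,0,0, -15.8,0,31.8,0,0,0,0, -15.8,0,31.8,0,0,0,0, -15.8,0,31.8,0,0,0,0, -15.8,0,31.8,0,0,0,0, -15.8,0,31.8,0,0,0,0]'
python3 -m handwheel '[0,1.5,0,0,0,0,0, 0,2.5,0,0,0,0,0, 0,2.5,0,0,0,0,0]'
python3 - <<'E'
from h import *
st((.539,-.314,.078))
d=cam("scene")
cv2.imwrite("pics/s10.png",cv2.resize(d["frame"][90:200,170:320,::-1],None,fx=5,fy=5,interpolation=cv2.INTER_CUBIC))
E
```

```text
t: 8.98
tcp_pos: [0.5322, -0.3192, 0.1476]
tool_rot: [-0.219, -0.672, 0.674, 0.218]
force: [0.4, 0.6, 0.3]
finger_gap: -0.003
t: 9.23
tcp_pos: [0.5312, -0.3109, 0.1203]
tool_rot: [0.214, 0.674, -0.672, -0.219]
force: [0.1, -0.1, -1.2]
finger_gap: 0.0
t 9.23 p [ 0.5312 -0.3109  0.1203] F [ 0.06 -0.07 -1.16] gap 0.0
[[-0.813 -0.005 -0.583]
 [ 0.583  0.004 -0.813]
 [ 0.007 -1.    -0.001]]
(0.539, -0.314, 0.078) shift cm [-0.84  4.22 -0.2 ]
```

View pics/s10.png

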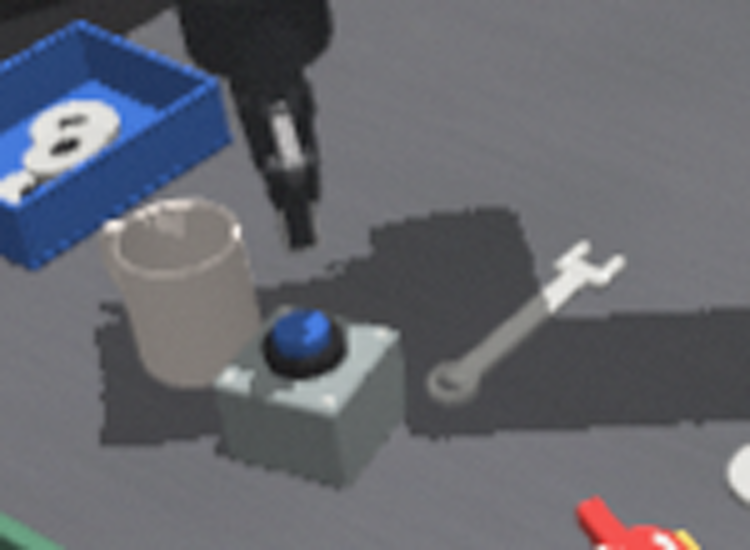

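```bash
python3 -m handwheel '[-0.8,2,-0.2,0,0,0,0, -0.8,4,-0.2,0,0,0,0, -0.8,4.7,-0.2,0,0,0,0, -0.8,4.7,-0.2,0,0,0,0, -0.8,4.7,-0.2,0,0,0,0]'
python3 -m handwheel '[0,0.2,0,0,0,0,0, 0,0.4,0,0,0,0,0, 0,0.6,0,0,0,0,0, 0,0.6,0,0,0,0,0]'
python3 -m handwheel '[0,0.2,0,0,0,0,0, 0,0.4,0,0,0,0,0, 0,0.6,0,0,0,0,0, 0,0.6,0,0,0,0,0]'
```

```text
t: 9.7
tcp_pos: [0.5408, -0.3154, 0.0764]
tool_rot: [0.216, 0.673, -0.673, -0.216]
force: [-0.1, 0.1, -0.2]
finger_gap: -0.001
t: 10.03
tcp_pos: [0.5408, -0.3161, 0.0706]
tool_rot: [-0.217, -0.673, 0.673, 0.216]
force: [0.3, 0.6, 0.2]
finger_gap: 0.003
t: 10.37
tcp_pos: [0.5411, -0.3163, 0.0645]
tool_rot: [-0.217, -0.673, 0.673, 0.216]
force: [0.2, 1.0, 3.8]
finger_gap: 0.0
```

```bash
python3 -m handwheel '[0,0.15,0,0,0,0,0, 0,0.3,0,0,0,0,0, 0,0.4,0,0,0,0,0, 0,0.4,0,0,0,0,0, 0,0.4,0,0,0,0,0]'
```

```text
t: 10.78
tcp_pos: [0.5411, -0.3164, 0.0629]
tool_rot: [-0.217, -0.673, 0.673, 0.216]
force: [-2.9, 2.0, 15.5]
finger_gap: -0.002
```

```bash
python3 - <<'E'
from h import *
d=cam("scene")
cv2.imwrite("pics/s11.png",cv2.resize(d["frame"][130:200,200:280,::-1],None,fx=8,fy=8,interpolation=cv2.INTER_CUBIC))
E
```

```text
(no output)
```

View pics/s11.png

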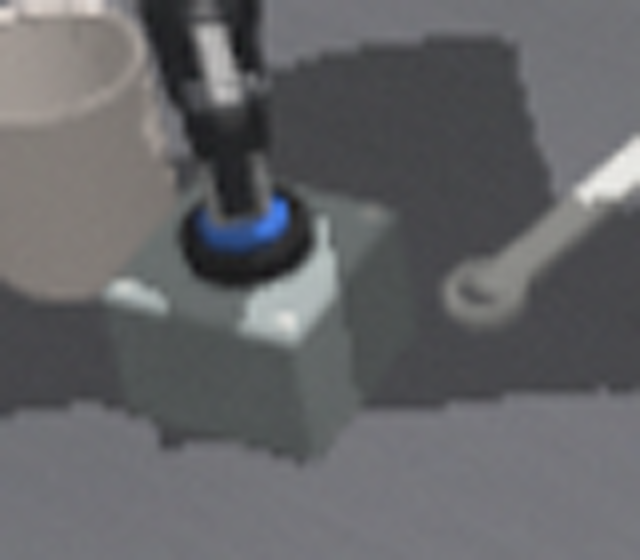

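The fingertips are on the cap, and the cap is down level with the collar, at about (245,225) in the crop. I'll lift off and do the final checks.

```bash
python3 -m handwheel '[0,-1,0,0,0,0,0, 0,-3,0,0,0,0,0, 0,-7,0,0,0,0,0, 0,-10,0,0,0,0,0, 0,-10,0,0,0,0,0, 0,-10,0,0,0,0,0, 0,-10,0,0,0,0,0]'
python3 - <<'E'
from h import *
st()
d=cam("scene");w=cloud(d);hsv=cv2.cvtColor(d["frame"],cv2.COLOR_RGB2HSV).astype(int);H,S,V=hsv[...,0],hsv[...,1],hsv[...,2]
def m(a,b,c,e,k):
    r=np.zeros(H.shape,bool);r[a:b,c:e]=1;return w[r&k]
red=m(185,260,270,335,((H<8)|(H>172))&(S>150)&(V>60));print("red",np.nanpercentile(red[:,2],[50,90]))
t=red[red[:,2]>.1][:,:2];c=t.mean(0);print(np.linalg.eigh(np.cov((t-c).T))[1][:,1])
bl=m(145,175,215,250,(H>100)&(H<130)&(S>150)&(V>60));print("blue",np.nanpercentile(bl[:,2],[50,90]))
g=m(240,265,395,425,(H>50)&(H<90)&(S>120));print("green",np.nanpercentile(g[:,2],[50,90]))
cv2.imwrite("pics/s12.png",d["frame"][:,:,::-1])
a=cv2.imread("pics/scene0.png").astype(int);df=np.abs(a-d["frame"][:,:,::-1]).max(2)
for n,(u,v) in dict(mug=(207,148),wrench=(274,154),wa=(326,184),wb=(361,203),fl=(422,217),nut=(367,251),can=(488,280)).items(): print(n,df[v-14:v+15,u-14:u+15].mean().round(1))
E
```

```text
t: 11.42
tcp_pos: [0.5401, -0.3155, 0.1596]
tool_rot: [0.216, 0.673, -0.673, -0.217]
force: [0.5, -0.4, 0.2]
finger_gap: -0.003
t 11.42 p [ 0.5401 -0.3155  0.1596] F [ 0.5  -0.35  0.21] gap -0.003
[[-0.813 -0.001 -0.583]
 [ 0.583  0.001 -0.813]
 [ 0.002 -1.    -0.   ]]
red [0.10970834 0.11613993]
[0.37810324 0.92576344]
blue [0.08157107 0.08450498]
green [0.08218128 0.08406027]
mug 21.3
wrench 48.7
wa 7.4
wb 2.7
fl 2.7
nut 2.7
can 2.3
```

View pics/s12.png

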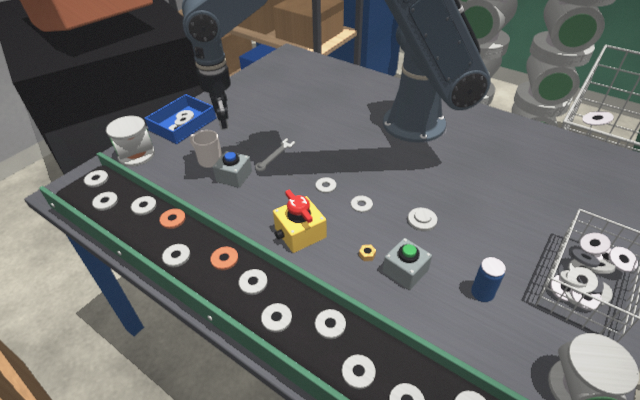

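Everything stands where it was. The image differences at the mug and wrench are the arm's shadow. Red, blue and green are all out.

```bash
python3 -c "
from station import manip
print(manip.sign_off())"
```

```text
the job is handed in; nothing more can be done
None
```

I did the whole sequence with closed fingers and handed it in; the clock read 11.4 s at the last check. No verdict was reported.

- **Red button pressed:** it bottomed at about 12.6 N, and with the fingers off it stayed latched, with its top at about 106 mm.
- **Red button twisted free:** pushing the left wing clockwise sprang it out, and it turned back when I withdrew.
- **Blue reset:** it bottomed at about 15 N after roughly 6 mm of travel, then came out again.

**Last checks:**
- **Red:** its top is at about 116 mm. The wing direction was about 68° when last measured, within about 0.05 rad of the first measurement (65.5°, taken from the other camera).
- **Blue and green:** their cap heights read 82–84 mm, so both are out. I never went near the green button.
- **Loose things:** all look unmoved. I compared pictures by eye and by pixel difference. The differences at the mug and wrench (and slightly at one washer) I put down to the arm's shadow; I did not measure positions again.
- **Robot:** the arm is clear of everything, and the force reading is about zero.

**Disagreement:** the fingertips were about 14 mm above the reported TCP height when closed, not 17 mm below it as described. Both the depth images and first contact showed this. I worked from the measured offset and pressed the red button about 10 mm off its axis to stay clear of the grip rule.

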